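# Unlock the sterilised tray and hold up its opened padlock

## Robot

A 6-joint arm with a two-finger parallel gripper is mounted at the origin on the work surface. World frame = base frame: x ahead of the robot, y to its left, z up, the work surface at z = 0. Lengths are in mm, angles in rad, forces in N, time in s.
With the tool pointing down it reaches from about 325 to 875 mm from the base axis. Payload 4.4 kg.
Tool frame: the origin (TCP) lies midway between the tips of the shut fingers; the grasp point (between the pads) lies manip.grip_depth behind it (manip.grip_depth is the distance from the TCP to the grasp point, in mm); z points along the fingers, y is the line along which they close (so a half turn about z gives the same grasp; the last joint's range is limited). The gripper opens to 85 mm and grips with 20 to 120 N. Pads are 22 mm wide; open, the fingers measure 114 mm over their backs; the gripper's body (76 mm by 85 mm) begins 54 mm behind the grasp point. The pads swing forward as they close: fully open they stand 13 mm farther back than shut.
Start: joints at [1.089, 0.207, 1.542, -0, 1.393, -0.15], TCP at [186.77, 543.824, 231.282] pointing down, gripper open.
Joint ranges: [-2.73, 2.73], [-0.86, 2.22], [0.23, 2.46], [-1.11, 4.25], [0.08, 2.63], [-2.82, 2.82]. Speed limits (rad/s): [2.79, 2.79, 3.14, 3.14, 3.14, 3.14].

## Interface

Orientations are given as a unit quaternion [x, y, z, w].
In Python, from rig import sensors, cams, manip gives the robot as it stands. The module is installed in compiled form; this text tells all that it offers.
- The arm moves only by the tool drive_tool, never from a script. Its argument "deltas" is a list of rows, each a list of 7 numbers: the shift along the tool's x, y, z in mm, then the turn, a rotation vector about the tool's x, y, z in degrees, then the closure, from -1 (fully open) to 1 (shut). A call has 1 to 20 rows; each row shifts and turns the commanded pose from where the row before left it, along the tool's axes as they then stand; what a row does not reach is not made up. A row lasts 1/8 s, in which the tool goes at most 62.5 mm and 10.7 degrees, less where a joint would pass 70% of its speed; a pose out of reach is approached as far as the arm can. A call with a gripper value outside its range is refused whole. The fingers move at their own pace and stop on an object; "newtons" is the grip in N (left out, the last holds). Time passes only in rows, so rows that do not move let the fingers close. It gives the time, the measured TCP pose, the force, the opening and the grip force at its end, in the units of the state.
- sensors.state(): the state, without advancing time (a new reading comes with each control period).
- cams.camera(name): name is "scene" or "side" or "wrist"; returns the picture (400x640x3 uint8, red, green, blue); there is no depth.
- cams.camera_info(name): a dict with "camera_matrix" (3x3 intrinsics, pixels), "camera_from_world" (4x4, takes a point from world to camera coordinates). Camera axes: x right, y down, z forward; pixel columns grow to the right and rows downward; lengths in mm; the calibration is good to about 2 mm. A picture is of the moment at which its call begins: read the wrist's pose just before it. camera_info takes no time and is no camera call; for the wrist camera it gives the pose at the moment of the call.
- manip.job_done(): hands the job in; it is judged then, once.
The state is a dict: "time": time; "qpos": joint angles; "dq": joint speeds; "tau": joint torques, N m; "tool_pos": TCP position; "ee_rot": TCP orientation; "contact_force": force on the tool from outside, world axes, zero at the start; "moment": the same for the moment, N m; "finger_gap": finger opening in mm; "gripper_force": force on a finger pad.
Only numpy, scipy, OpenCV 4.12 (cv2) and the standard library are available. Lean on these libraries where they do the work, as an engineer would, in place of code of your own. Each camera call takes 0.05 s, during which the arm holds its last target. There are 200 camera calls.

## Task

Two sterilising trays on the counter are padlocked; only the one with the green indicator disc has been through the steriliser and may be released. Click the dial of that tray's lock round until its red dot sits at the white index, pull the shackle fully open, then lift the lock off the hasp and finish holding it in the gripper, still open, level with the dial up and a good hand's breadth (100 mm) clear above its own tray. Leave the other tray's lock shut and in place, and do not disturb the other things on the counter.

Things in the scene. Friction and masses are not known exactly. Their poses are not given: they have to be found in the camera images.
- tray_left: left (+y) steel sterilising tray, shut, heavy, fixed. 240 mm along its x, 180 mm along its y, lid top 60 mm above the counter. Origin under its centre; x points from the front edge (hasp) to the rear edge (hinges). An indicator disc lies on the lid at x = 85, y = 55 mm from the origin
- hasp_left (a point): centre of the 11 mm eye in the hasp of tray_left: an upright steel plate on the tray's front edge, 6 mm thick along x (x = -126 to -120 mm in the tray's frame), 24 mm wide along y (y = -30 to -6 mm), rising 26 mm above the lid; the eye is at y = -18 mm, 12 mm above the lid
- lock_left: loose brass dial padlock of tray_left, about 0.3 kg, flat on the lid, dial up, axes along the tray's. Body 54 (x) by 56 (y) by 24 mm high, origin at the centre of its underside, front (-x) face 1.5 mm from the hasp plate. White index line on top at the front, beside the dial. With the shackle fully open its short leg is 8 mm clear of the plate and the lock lifts straight up
- dial_left (a joint): dial angle of lock_left, rad, growing anticlockwise from above. 0 = red dot at the white index, the only place where the shackle is free (within 0.1 rad). A notch every 20 degrees (0.349 rad), at 0, +-0.349, ...; about 0.03 N m to pass one; it stays in a notch. Starts 0.5 to 1.4 rad off (left lock: positive)
- grip_left (a point): middle of the dial's bar grip on lock_left, on the dial's axis (the lock's z), 36.5 mm above the lock's underside; turns with the dial. Black dial 44 mm across, face 28.5 mm above the underside; bar 32 mm long, 12 mm wide, 28.5 to 44.5 mm above the underside, lying along this point's x; red dot off its -x end, red stripe on that half of its top
- shackle_left (a joint): pull-out of lock_left's shackle, m: 0 shut, stop at 0.022 fully open. It slides along the lock's -x with about 2 N of friction and stays where left; off the code it is blocked after 2 to 3 mm. While pulled, the lock's body braces against the hasp plate
- bow_left (a point): middle of the bow of lock_left's U shackle (8 mm round steel): 75 mm in front (-x) of the lock's origin when shut, 12 mm above its underside, in free air ahead of the tray. Legs at y = +-18 mm (44 mm over both), straight from the body to 9 mm behind this point. The short leg (y = -18) runs through the hasp's eye, the long one passes beside the plate
- tray_right: right (-y) steel sterilising tray, shut, heavy, fixed. 240 mm along its x, 180 mm along its y, lid top 60 mm above the counter. Origin under its centre; x points from the front edge (hasp) to the rear edge (hinges). An indicator disc lies on the lid at x = 85, y = 55 mm from the origin
- hasp_right (a point): centre of the 11 mm eye in the hasp of tray_right: an upright steel plate on the tray's front edge, 6 mm thick along x (x = -126 to -120 mm in the tray's frame), 24 mm wide along y (y = -30 to -6 mm), rising 26 mm above the lid; the eye is at y = -18 mm, 12 mm above the lid
- lock_right: loose brass dial padlock of tray_right, about 0.3 kg, flat on the lid, dial up, axes along the tray's. Body 54 (x) by 56 (y) by 24 mm high, origin at the centre of its underside, front (-x) face 1.5 mm from the hasp plate. White index line on top at the front, beside the dial. With the shackle fully open its short leg is 8 mm clear of the plate and the lock lifts straight up
- dial_right (a joint): dial angle of lock_right, rad, growing anticlockwise from above. 0 = red dot at the white index, the only place where the shackle is free (within 0.1 rad). A notch every 20 degrees (0.349 rad), at 0, +-0.349, ...; about 0.03 N m to pass one; it stays in a notch. Starts 0.5 to 1.4 rad off (right lock: negative)
- grip_right (a point): middle of the dial's bar grip on lock_right, on the dial's axis (the lock's z), 36.5 mm above the lock's underside; turns with the dial. Black dial 44 mm across, face 28.5 mm above the underside; bar 32 mm long, 12 mm wide, 28.5 to 44.5 mm above the underside, lying along this point's x; red dot off its -x end, red stripe on that half of its top
- shackle_right (a joint): pull-out of lock_right's shackle, m: 0 shut, stop at 0.022 fully open. It slides along the lock's -x with about 2 N of friction and stays where left; off the code it is blocked after 2 to 3 mm. While pulled, the lock's body braces against the hasp plate
- bow_right (a point): middle of the bow of lock_right's U shackle (8 mm round steel): 75 mm in front (-x) of the lock's origin when shut, 12 mm above its underside, in free air ahead of the tray. Legs at y = +-18 mm (44 mm over both), straight from the body to 9 mm behind this point. The short leg (y = -18) runs through the hasp's eye, the long one passes beside the plate
- disc_green: green indicator disc, 30 mm across and 3 mm thick, fixed on the lid of the tray that HAS been sterilised; origin at the centre of its underside. The two discs change places between the trays
- disc_amber: amber indicator disc, same size, fixed on the lid of the tray that has NOT been sterilised
- clamp_one: red roller clamp, 48 by 17 by 21 mm, loose on the counter in front of the trays, bystander; origin under its centre
- clamp_two: a second red roller clamp, same size, bystander
- tray_clip: steel instrument tray clip, 62 by 22 by 21 mm, loose, bystander; origin under its centre
- cobalt_bottle: cobalt glass bottle, 58 mm across and 140 mm high, standing on the counter left of the trays, bystander; origin under its centre
- clamp_gauge: white plastic clamp gauge, a flat comb 110 by 40 by 5 mm, loose on the counter right of the trays, bystander; origin under its middle
Not all that is in view belongs to the job. Leave any orange or pink look-alike of the lock_left alone.

How it is judged (in metres and radians):
On the way, in this order (a step that is already met when the one before it is completed fails the run):
1. the dial of the lock on the green-disc tray rests in the notch at the index (within 0.14 rad), shackle still shut (((horizontal distance between disc_green and tray_left below 0.13 m and value of joint dial_left between -0.14 and 0.14 rad and value of joint shackle_left below 0.005 m and height (world z) of lock_left below 0.075 m) or (horizontal distance between disc_green and tray_right below 0.13 m and value of joint dial_right between -0.14 and 0.14 rad and value of joint shackle_right below 0.005 m and height (world z) of lock_right below 0.075 m))), for 0.2 s.
2. its shackle is pulled open, more than 15 mm, with the lock still down on its tray (((horizontal distance between disc_green and tray_left below 0.13 m and value of joint shackle_left above 0.015 m and height (world z) of lock_left below 0.085 m) or (horizontal distance between disc_green and tray_right below 0.13 m and value of joint shackle_right above 0.015 m and height (world z) of lock_right below 0.085 m))), for 0.2 s.
At the end, for the whole second after the job is handed in: The green-disc tray's lock is gripped, still (under 0.03 m/s), 0.13 to 0.45 m above the counter over its own tray (within 200 mm), within 0.35 rad of level, dial up, shackle open over 13 mm, no tray bearing on it; the other lock is shut (under 8 mm) and within 15 mm of its place (((horizontal distance between disc_green and tray_left below 0.13 m and value of joint shackle_left above 0.013 m and height (world z) of lock_left between 0.13 and 0.45 m and angle between lock_left's own z axis and vertical below 0.35 rad and horizontal distance between lock_left and tray_left below 0.2 m and contact force between the fingers and lock_left above 1 N and contact force between each of tray_left, tray_right and lock_left below 0.2 N and linear speed of lock_left below 0.03 m/s and distance of lock_right from where it was at the start of the episode below 0.015 m and value of joint shackle_right below 0.008 m) or (horizontal distance between disc_green and tray_right below 0.13 m and value of joint shackle_right above 0.013 m and height (world z) of lock_right between 0.13 and 0.45 m and angle between lock_right's own z axis and vertical below 0.35 rad and horizontal distance between lock_right and tray_right below 0.2 m and contact force between the fingers and lock_right above 1 N and contact force between each of tray_right, tray_left and lock_right below 0.2 N and linear speed of lock_right below 0.03 m/s and distance of lock_left from where it was at the start of the episode below 0.015 m and value of joint shackle_left below 0.008 m))); the arm keeps its last pose, push and grip.
It fails at once if the other tray's lock is opened or shifted by more than 15 mm ((horizontal distance between disc_green and tray_left below 0.13 m and (distance of lock_right from where it was at the start of the episode above 0.015 m or value of joint shackle_right above 0.008 m)) or (horizontal distance between disc_green and tray_right below 0.13 m and (distance of lock_left from where it was at the start of the episode above 0.015 m or value of joint shackle_left above 0.008 m))).
It fails at once if a bystander on the counter is shifted by more than 25 mm or the bottle tips (distance of any of clamp_one, clamp_two, tray_clip, cobalt_bottle, clamp_gauge from where it was at the start of the episode above 0.025 m or angle between cobalt_bottle's own z axis and vertical above 0.4 rad).
It also fails if it takes over 54 s, if anything falls off the work surface, if the arm or the gripper's body presses on something with over 40 N, if the wrist force passes 120 N, or if a joint passes its speed limit or range.

## Working session

There is one attempt and no reset: what is moved stays moved. The work goes in short steps, Python scripts to look and compute and a tool call to move; the robot and the scene stay as the last step left them, time stands still between calls to the robot, and variables do not carry over. Pictures are saved under pics/ and viewed, at most 10 in all, crops included, and the job is handed in when it is done.

Besides the shell and the picture viewer there is one more tool, called after ">>>" as name(argument=value, ...), one argument or row to a line, values as JSON. drive_tool: Moves the arm, as the interface text tells. Its arguments: {"type":"object","properties":{"deltas":{"type":"array","items":{"type":"array","items":{"type":"number"}}},"newtons":{"type":"number"}},"required":["deltas"]}

```bash
mkdir -p pics; ls
python3 - <<'E'
from rig import sensors,cams,manip
import cv2,numpy as np
print(sensors.state(), manip.grip_depth)
a=cams.camera("scene");b=cams.camera("side")
for n,i in(("scene",a),("side",b)):
    cv2.imwrite(f"pics/{n}0.png",i[:,:,::-1])
    print(n,{k:np.round(v,3).tolist() for k,v in cams.camera_info(n).items()})
E
```

```text
pics
{'time': 0.0, 'qpos': array([ 1.08950229e+00,  2.07430891e-01,  1.54296370e+00, -4.65420500e-06,
        1.39352535e+00, -1.50495625e-01]), 'dq': array([ 6.87639520e-04, -6.93202541e-04, -1.71204345e-05, -8.24051876e-04,
        7.16099062e-04, -2.23031371e-03]), 'tau': array([-2.30312271e-04, -3.83021164e+01, -2.91601181e+01, -3.31663041e-04,
        1.05760820e-02, -1.01435720e-05]), 'tool_pos': array([186.40888083, 543.13309333, 230.11497441]), 'ee_rot': array([ 1.64645585e-01,  9.86352106e-01, -1.10677970e-03, -3.59330035e-04]), 'contact_force': array([-0.35565041, -0.3623018 ,  0.34985477]), 'moment': array([0.00862473, 0.02421828, 0.01108367]), 'gripper_force': 0.0, 'finger_gap': 85.26696017110449} 18.700000000000003
scene {'camera_matrix': [[515.808, 0.0, 319.631], [0.0, 515.808, 204.541], [0.0, 0.0, 1.0]], 'camera_from_world': [[-0.728, 0.685, 0.007, 394.631], [0.495, 0.534, -0.686, -224.641], [-0.474, -0.496, -0.728, 1890.423], [0.0, 0.0, 0.0, 1.0]]}
side {'camera_matrix': [[434.135, 0.0, 317.32], [0.0, 434.135, 203.355], [0.0, 0.0, 1.0]], 'camera_from_world': [[0.76, -0.65, 0.022, -435.284], [-0.41, -0.505, -0.76, 295.098], [0.505, 0.568, -0.65, 880.294], [0.0, 0.0, 0.0, 1.0]]}
```

View pics/scene0.png

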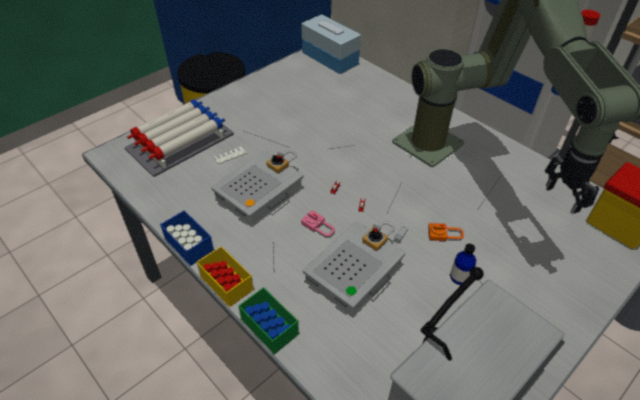

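View pics/side0.png

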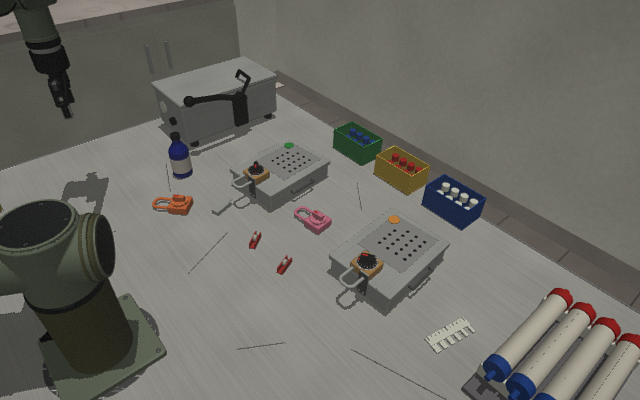

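Scene candidates: brass lock on the left tray (376,237) beside the green disc (351,291), brass lock on the right tray (278,161) beside amber, orange look-alike (445,232) and pink look-alike (318,223). I choose (376,237), which is (256,173) in the side view. The steel clip lies close by, under its bow, at (400,235).

```bash
cat > h.py <<'E'
from rig import sensors,cams,manip
import cv2,numpy as np
from scipy.spatial.transform import Rotation as R
def ray(info,px,z):
    K=info["camera_matrix"];T=info["camera_from_world"];r=T[:3,:3]
    d=r.T@np.linalg.solve(K,[px[0],px[1],1.]);c=-r.T@T[:3,3]
    return c+d*(z-c[2])/d[2]
def proj(info,p):
    q=info["camera_from_world"]@np.r_[p,1];u=info["camera_matrix"]@q[:3];return u[:2]/u[2]
def blobs(img,lo,hi,amin=5):
    m=cv2.inRange(cv2.cvtColor(img,cv2.COLOR_RGB2HSV),np.array(lo),np.array(hi))
    n,l,s,c=cv2.connectedComponentsWithStats(m)
    return [(s[i,4],c[i].round(1),s[i,:4]) for i in range(1,n) if s[i,4]>=amin],m
E
python3 - <<'E'
from h import *
for n,lk in(("scene",(376,237)),("side",(256,173))):
    im=cv2.imread(f"pics/{n}0.png")[:,:,::-1].copy();I=cams.camera_info(n)
    for s,c,b in blobs(im,(50,120,80),(75,255,255),20)[0]:
        print(n,"green",s,c,ray(I,c,63).round(1))
    for s,c,b in blobs(im,(8,90,60),(25,230,255),15)[0]:
        if abs(c-lk).max()<25: print(n,"brass",s,c,b,ray(I,c,84).round(1))
    x,y=lk
    crop=im[y-50:y+70,x-70:x+70]
    cv2.imwrite(f"pics/{n}c.png",cv2.resize(crop[:,:,::-1],None,fx=4,fy=4,interpolation=cv2.INTER_CUBIC))
a=cv2.imread("pics/scenec.png");b=cv2.imread("pics/sidec.png")
cv2.imwrite("pics/crop1.png",cv2.resize(np.hstack([a,b]),(800,343)))
E
```

```text
scene green 70 [350.8 290.1] [695.5 284.   63. ]
scene green 22 [242.5 309.5] [942.7 135.1  63. ]
scene green 33 [291.1 318.2] [867.8 239.9  63. ]
scene green 49 [263.9 331.4] [942.1 221.9  63. ]
scene brass 155 [374.4 242. ] [363 234  25  16] [541.6 225.4  84. ]
side green 34 [288.5 144.9] [696.4 284.5  63. ]
side brass 31 [245.9 172.6] [243 168   6  11] [499.3 221.3  84. ]
side brass 114 [261.4 176.7] [252 169  17  16] [521.8 179.   84. ]
```

View pics/crop1.png

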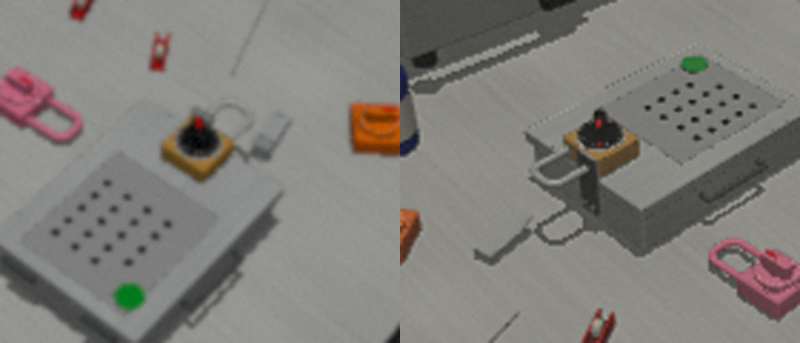

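The crop shows the left lock is brass with a black dial and its shackle is shut through the hasp, with the green disc on the same lid. The disc ray hits (696,284) in both views. The lock is near (532,205), 182 mm away against 185 expected, so the tray yaw is about 8°. I'll move above it for a wrist view.

>>> drive_tool(
  deltas=[
    [-27.5,-13,-2,0,0,0,-1],
    [-27.5,-13,-2,0,0,0,-1],
    [-27.5,-13,-2,0,0,0,-1],
    [-27.5,-13,-2,0,0,0,-1],
    [-27.5,-13,-2,0,0,0,-1],
    [-27.5,-13,-2,0,0,0,-1],
    [-27.5,-13,-2,0,0,0,-1],
    [-27.5,-13,-2,0,0,0,-1],
    [-27.5,-13,-2,0,0,0,-1],
    [-27.5,-13,-2,0,0,0,-1],
    [-27.5,-13,-2,0,0,0,-1],
    [-27.5,-13,-2,0,0,0,-1],
    [-27.5,-13,-2,0,0,0,-1],
    [-27.5,-13,-2,0,0,0,-1],
    [-27.5,-13,-2,0,0,0,-1],
    [-27.5,-13,-2,0,0,0,-1],
    [0,0,0,0,0,0,-1],
    [0,0,0,0,0,0,-1],
  ],
)

```text
time: 2.35
tool_pos: [534.7, 204.4, 262.7]
ee_rot: [0.165, 0.986, -0.0, -0.001]
contact_force: [-0.7, -0.6, 0.4]
finger_gap: 85.3
gripper_force: 0.0
```

Run:
```python
from h import *
s=sensors.state();I=cams.camera_info("wrist");im=cams.camera("wrist")
cv2.imwrite("pics/w1.png",im[:,:,::-1]);np.savez("w1.npz",**I)
T=I["camera_from_world"];print(s["time"],s["tool_pos"],s["ee_rot"],"cam",(-T[:3,:3].T@T[:3,3]).round(0),T[2,:3].round(2),proj(I,[532,205,84]),proj(I,[696,284,63]))
```

```text
2.35 [534.67600097 204.39292457 262.65303249] [ 1.64711931e-01  9.86341370e-01 -3.68620745e-05 -8.24791948e-04] cam [466. 228. 405.] [ 0.27 -0.09 -0.96] [324.65339261 178.9557844 ] [424.17059487 273.96408399]
```

View pics/w1.png

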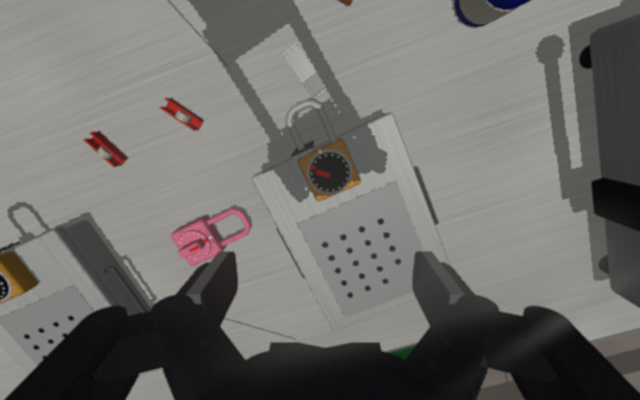

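The wrist view shows the lock at (330,172), shackle up toward (305,110) through the hasp, and the red mark to the left of the dial. I'll measure the body outline, dial and red mark.

Run:
```python
from h import *
I=dict(np.load("w1.npz"));im=cv2.imread("pics/w1.png")[:,:,::-1].copy()
sub=np.zeros_like(im);sub[135:205,290:370]=im[135:205,290:370]
bl,m=blobs(sub,(8,100,60),(25,255,255),20)
for b in bl: print("brass",b)
pts=np.argwhere(m)[:,::-1]
P=np.array([ray(I,p,84)[:2] for p in pts]).astype(np.float32)
r=cv2.minAreaRect(P);print("body",r)
for a in (blobs(sub,(0,120,60),(6,255,255),2)[0],blobs(sub,(172,120,60),(180,255,255),2)[0]):
    for b in a: print("red",b,ray(I,b[1],104.5).round(1),ray(I,b[1],88.5).round(1))
g=cv2.cvtColor(sub,cv2.COLOR_RGB2GRAY)
d=((g>0)&(g<50)).astype(np.uint8);n,l,s,c=cv2.connectedComponentsWithStats(d)
for i in range(1,n):
    if s[i,4]>40: print("dark",s[i],c[i],ray(I,c[i],88.5).round(1))
cv2.imwrite("pics/c2.png",cv2.resize(im[85:210,270:390,::-1],None,fx=4.8,fy=4.8,interpolation=cv2.INTER_CUBIC))
```

```text
brass (np.int32(375), array([344.2, 160.3]), array([320, 139,  40,  52], dtype=int32))
brass (np.int32(324), array([311.1, 175.2]), array([298, 150,  36,  51], dtype=int32))
body ((524.5723876953125, 212.42263793945312), (53.15399169921875, 53.70381546020508), 5.629476070404053)
red (np.int32(22), array([312.9, 167.1]), array([311, 165,   5,   5], dtype=int32)) [512.3 199.2 104.5] [514.7 197.6  88.5]
red (np.int32(76), array([322.5, 173.3]), array([316, 170,  14,   8], dtype=int32)) [521.5 206.3 104.5] [524.4 205.2  88.5]
dark [311 153  38  38 937] [329.97118463 171.8153682 ] [525.5 213.3  88.5]
```

View pics/c2.png

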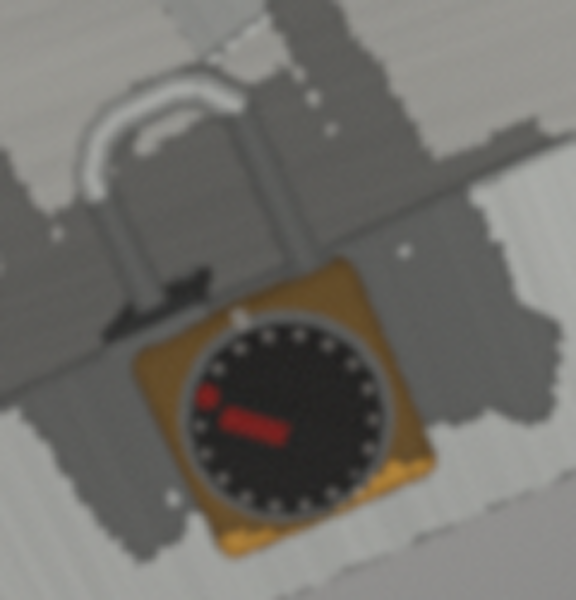

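Lock centre is about (525,213), 185 mm from the disc as it should be. Yaw is about 5.4°, the bar lies at about 56° (dial about 50° off), and the white index is at the front. I'll align the tool with the bar (tool x at 236°) and descend.

>>> drive_tool(
  deltas=[
    [12,5,0,0,0,0,-1],
    [0,0,0,0,0,-9.4,-1],
    [0,0,0,0,0,-9.4,-1],
    [0,0,0,0,0,-9.4,-1],
    [0,0,0,0,0,-9.4,-1],
    [0,0,0,0,0,-9.4,-1],
    [0,0,0,0,0,-9.4,-1],
    [0,0,0,0,0,-9.4,-1],
    [0,0,0,0,0,-9.4,-1],
    [0,0,25,0,0,0,-1],
    [0,0,25,0,0,0,-1],
    [0,0,25,0,0,0,-1],
    [0,0,25,0,0,0,-1],
    [0,0,20,0,0,0,-1],
    [0,0,15,0,0,0,-1],
    [0,0,10,0,0,0,-1],
    [0,0,0,0,0,0,-1],
    [0,0,0,0,0,0,-1],
  ],
)

```text
time: 4.65
tool_pos: [526.2, 213.0, 119.1]
ee_rot: [-0.471, 0.882, -0.0, 0.001]
contact_force: [-0.1, 0.1, -1.2]
finger_gap: 85.4
gripper_force: 0.0
```

```bash
cat >> h.py <<'E'
def tool():
    s=sensors.state();M=R.from_quat(s["ee_rot"]).as_matrix()
    print("t",round(s["time"],2),"tcp",s["tool_pos"].round(1),"yawx",np.degrees(np.arctan2(M[1,0],M[0,0])).round(2),"z",M[:,2].round(3),"q6",s["qpos"][5].round(2),"F",s["contact_force"].round(1),"gap",round(s["finger_gap"],1),round(s["gripper_force"],1))
    return s,M
def to_tool(dw):
    s,M=tool();print("delta tool",(M.T@np.array(dw,float)).round(1))
E
python3 - <<'E'
from h import *
tool();I=cams.camera_info("wrist");im=cams.camera("wrist")
cv2.imwrite("pics/w2.png",im[:,:,::-1])
u=proj(I,[525,213,88]);print(u)
for lo,hi in(((0,120,60),(6,255,255)),((172,120,60),(180,255,255))):
    for b in blobs(im,lo,hi,15)[0]: 
        if abs(b[1]-u).max()<90: print("red",b[0],b[1],ray(I,b[1],104.5).round(1),ray(I,b[1],88.5).round(1))
g=cv2.cvtColor(im,cv2.COLOR_RGB2HSV)
bl,m=blobs(im,(8,100,50),(25,255,255),60)
P=np.array([ray(I,p,84)[:2] for p in np.argwhere(m)[:,::-1] if abs(p-u).max()<100]).astype(np.float32)
print(len(P),cv2.minAreaRect(P))
E
```

```text
t 4.65 tcp [526.2 213.  119.1] yawx -123.75 z [ 0.001  0.    -1.   ] q6 -2.32 F [-0.1  0.1 -1.2] gap 85.4 0.0
[325.68231734 232.10093835]
red 77 [325.5 203.6] [511.9 193.2 104.5] [514.7 197.3  88.5]
red 232 [324.3 230.8] [521.4 206.2 104.5] [525.1 211.6  88.5]
2264 ((524.3460693359375, 209.85736083984375), (53.408409118652344, 55.862632751464844), 5.490014553070068)
```

View pics/w2.png

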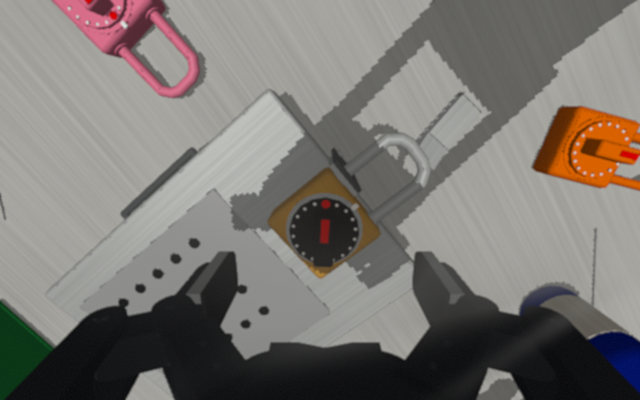

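The dot is at (325,204) and the stripe at (324,231), aligned with the tool. The dial axis works out at about (526,213), right under the TCP. Next I descend and close.

>>> drive_tool(
  deltas=[
    [0,0,9,0,0,0,-1],
    [0,0,9,0,0,0,-1],
    [0,0,8,0,0,0,-1],
    [0,0,0,0,0,0,0.5],
    [0,0,0,0,0,0,1],
    [0,0,0,0,0,0,1],
    [0,0,0,0,0,0,1],
    [0,0,0,0,0,0,1],
    [0,0,0,0,0,0,1],
    [0,0,0,0,0,0,1],
    [0,0,0,0,0,0,1],
  ],
  newtons=30,
)

```text
time: 6.08
tool_pos: [526.0, 212.8, 92.8]
ee_rot: [-0.471, 0.882, -0.0, 0.0]
contact_force: [-0.7, -1.9, 3.7]
finger_gap: 11.0
gripper_force: 32.9
```

>>> drive_tool(
  deltas=[
    [0,0,0,0,0,6.4,1],
    [0,0,0,0,0,6.4,1],
    [0,0,0,0,0,6.4,1],
    [0,0,0,0,0,6.4,1],
    [0,0,0,0,0,6.4,1],
    [0,0,0,0,0,6.4,1],
    [0,0,0,0,0,6.4,1],
    [0,0,0,0,0,6,1],
    [0,0,0,0,0,0,1],
    [0,0,0,0,0,0,1],
    [0,0,0,0,0,0,1],
  ],
)

```text
time: 7.45
tool_pos: [526.0, 212.9, 92.8]
ee_rot: [-0.048, 0.999, 0.0, 0.0]
contact_force: [0.1, -0.4, 5.3]
finger_gap: 10.7
gripper_force: 33.0
```

Run:
```python
from h import *
print(sensors.state()["moment"]);tool()
```

```text
[-0.17660882  0.06212696  0.00312779]
t 7.45 tcp [526.  212.9  92.8] yawx -174.44 z [ 0.001  0.    -1.   ] q6 -1.44 F [ 0.1 -0.4  5.3] gap 10.7 33.0
```

>>> drive_tool(
  deltas=[
    [0,0,0,0,0,0,-0.5],
    [0,0,0,0,0,0,-1],
    [0,0,0,0,0,0,-1],
    [0,0,0,0,0,0,-1],
    [0,0,-15,0,0,0,-1],
    [0,0,-20,0,0,0,-1],
    [0,0,-20,0,0,0,-1],
    [0,0,0,0,0,0,-1],
    [0,0,0,0,0,0,-1],
  ],
)

```text
time: 8.57
tool_pos: [525.4, 212.8, 147.2]
ee_rot: [-0.048, 0.999, -0.0, -0.0]
contact_force: [-0.4, 0.4, -0.5]
finger_gap: 85.6
gripper_force: 0.0
```

Run:
```python
from h import *
tool();I=cams.camera_info("wrist");im=cams.camera("wrist")
cv2.imwrite("pics/w3.png",im[:,:,::-1]);np.savez("w3.npz",**I)
u=proj(I,[526,213,88]);print(u,"bow exp",proj(I,[526-75*.9955,213-75*.094,72]))
for lo,hi in(((0,120,60),(6,255,255)),((172,120,60),(180,255,255))):
    for b in blobs(im,lo,hi,15)[0]: 
        if abs(b[1]-u).max()<90: print("red",b[0],b[1],ray(I,b[1],104.5).round(1),ray(I,b[1],88.5).round(1))
bl,m=blobs(im,(8,100,50),(25,255,255),60)
P=np.array([ray(I,p,84)[:2] for p in np.argwhere(m)[:,::-1] if abs(p-u).max()<100]).astype(np.float32)
print(len(P),cv2.minAreaRect(P))
```

```text
t 8.57 tcp [525.4 212.8 147.2] yawx -174.55 z [-0. -0. -1.] q6 -1.43 F [-0.4  0.4 -0.5] gap 85.6 0.0
[324.84211626 219.12256555] bow exp [324.92445736 109.86372772]
red 57 [324.5 193.2] [502.4 210.5 104.5] [506.7 210.9  88.5]
red 171 [324.5 215.7] [517.6 212.  104.5] [523.3 212.5  88.5]
1676 ((522.3804321289062, 212.62301635742188), (55.26271057128906, 53.919944763183594), 6.904024600982666)
```

View pics/w3.png

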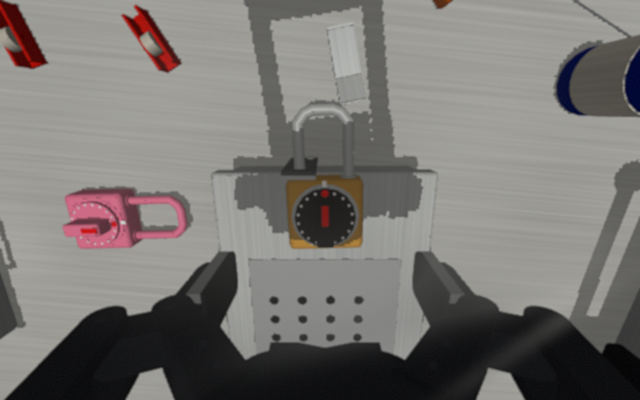

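The red dot (324,193) now sits at the white index (324,183), and the bow is at (323,107). Next I go over the shackle legs, 56 mm ahead, and grip them from both sides.

>>> drive_tool(
  deltas=[
    [28,0,0,0,0,0,-1],
    [28,0,0,0,0,0,-1],
    [0,0,20,0,0,0,-1],
    [0,0,20,0,0,0,-1],
    [0,0,20,0,0,0,-1],
    [0,0,20,0,0,0,-1],
    [0,0,17,0,0,0,-1],
    [0,0,0,0,0,0,-1],
    [0,0,0,0,0,0,0.2],
    [0,0,0,0,0,0,1],
    [0,0,0,0,0,0,1],
    [0,0,0,0,0,0,1],
    [0,0,0,0,0,0,1],
    [0,0,0,0,0,0,1],
    [0,0,0,0,0,0,1],
  ],
  newtons=40,
)

```text
time: 10.5
tool_pos: [470.5, 207.7, 50.8]
ee_rot: [-0.048, 0.999, 0.0, 0.001]
contact_force: [-1.1, -0.6, 5.2]
finger_gap: 42.6
gripper_force: 40.2
```

>>> drive_tool(
  deltas=[
    [2,0,0,0,0,0,1],
    [2,0,0,0,0,0,1],
    [2,0,0,0,0,0,1],
    [2,0,0,0,0,0,1],
    [2,0,0,0,0,0,1],
    [2,0,0,0,0,0,1],
    [2,0,0,0,0,0,1],
    [2,0,0,0,0,0,1],
    [2,0,0,0,0,0,1],
    [2,0,0,0,0,0,1],
    [2,0,0,0,0,0,1],
    [2,0,0,0,0,0,1],
    [0,0,0,0,0,0,1],
    [0,0,0,0,0,0,1],
  ],
)

```text
time: 12.25
tool_pos: [447.8, 205.4, 50.8]
ee_rot: [-0.048, 0.999, 0.0, 0.002]
contact_force: [4.8, 1.3, 2.6]
finger_gap: 42.4
gripper_force: 40.3
```

>>> drive_tool(
  deltas=[
    [2,0,0,0,0,0,1],
    [1,0,0,0,0,0,1],
    [0,0,0,0,0,0,1],
    [0,0,0,0,0,0,1],
  ],
)

```text
time: 12.75
tool_pos: [447.7, 205.4, 51.5]
ee_rot: [-0.048, 0.999, 0.0, 0.005]
contact_force: [13.0, 1.2, -2.3]
finger_gap: 42.2
gripper_force: 41.0
```

The stop is reached (force is rising with no further travel). I'll ease off, release, rise and look.

>>> drive_tool(
  deltas=[
    [-1.5,0,0,0,0,0,1],
    [0,0,0,0,0,0,-0.5],
    [0,0,0,0,0,0,-1],
    [0,0,0,0,0,0,-1],
    [0,0,0,0,0,0,-1],
    [0,0,-20,0,0,0,-1],
    [0,0,-25,0,0,0,-1],
    [0,0,-25,0,0,0,-1],
    [0,0,-20,0,0,0,-1],
    [-20,0,0,0,0,0,-1],
    [-20,0,0,0,0,0,-1],
    [0,0,0,0,0,0,-1],
    [0,0,0,0,0,0,-1],
  ],
)

```text
time: 14.38
tool_pos: [483.2, 208.7, 139.8]
ee_rot: [-0.048, 0.999, -0.0, -0.001]
contact_force: [-0.2, 0.4, 0.3]
finger_gap: 85.4
gripper_force: 0.0
```

Run:
```python
from h import *
s,M=tool();I=cams.camera_info("wrist");im=cams.camera("wrist")
cv2.imwrite("pics/w4.png",im[:,:,::-1])
u=proj(I,[524.5,213,84]);print(u,"bow open exp",proj(I,[524.5-97*.9955,213-97*.094,72]))
for lo,hi in(((0,120,60),(6,255,255)),((172,120,60),(180,255,255))):
    for b in blobs(im,lo,hi,15)[0]: 
        if abs(b[1]-u).max()<90: print("red",b[0],b[1],ray(I,b[1],104.5).round(1),ray(I,b[1],88.5).round(1))
bl,m=blobs(im,(8,100,50),(25,255,255),60)
P=np.array([ray(I,p,84)[:2] for p in np.argwhere(m)[:,::-1] if abs(p-u).max()<80]).astype(np.float32)
r=cv2.minAreaRect(P);print(len(P),r)
to_tool(np.r_[r[0],66]-s["tool_pos"])
```

```text
t 14.38 tcp [483.2 208.7 139.8] yawx -174.55 z [-0.002 -0.    -1.   ] q6 -1.42 F [-0.2  0.4  0.3] gap 85.4 0.0
[325.06863544 272.58682265] bow open exp [325.20101067 138.58877064]
red 57 [325.1 252.2] [497.8 210.5 104.5] [505.7 211.2  88.5]
red 186 [325.  277.9] [516.7 212.2 104.5] [526.3 213.1  88.5]
1602 ((519.3119506835938, 212.38119506835938), (57.64384078979492, 53.75484848022461), 5.455147743225098)
t 14.43 tcp [483.1 208.7 139.8] yawx -174.55 z [-0.002 -0.    -1.   ] q6 -1.42 F [-0.2 -0.9 -0.1] gap 85.5 0.0
delta tool [-36.4   0.2  73.7]
```

View pics/w4.png

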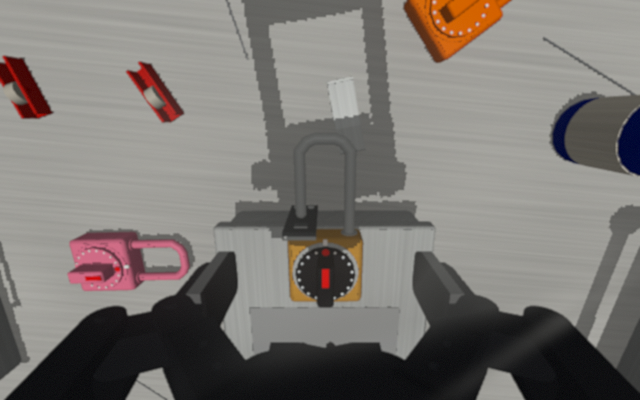

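The shackle is fully open: the bow at (325,137) matches the 22 mm-open prediction (325,139), and the dot is still at the index. Next I grip the body across its sides.

>>> drive_tool(
  deltas=[
    [-21,0,0,0,0,0,-1],
    [-20,0,0,0,0,0,-1],
    [0,0,20,0,0,0,-1],
    [0,0,20,0,0,0,-1],
    [0,0,20,0,0,0,-1],
    [0,0,17,0,0,0,-1],
    [0,0,0,0,0,0,-1],
    [0,0,0,0,0,0,0],
    [0,0,0,0,0,0,1],
    [0,0,0,0,0,0,1],
    [0,0,0,0,0,0,1],
    [0,0,0,0,0,0,1],
    [0,0,0,0,0,0,1],
  ],
  newtons=60,
)

```text
time: 16.05
tool_pos: [526.4, 213.1, 64.8]
ee_rot: [-0.047, 0.999, 0.0, 0.001]
contact_force: [0.5, 0.4, 6.2]
finger_gap: 54.5
gripper_force: 67.1
```

>>> drive_tool(
  deltas=[
    [0,0,-3,0,0,0,1],
    [0,0,-3,0,0,0,1],
    [0,0,-4,0,0,0,1],
    [0,0,-5,0,0,0,1],
    [0,0,-6,0,0,0,1],
    [0,0,-8,0,0,0,1],
    [0,0,-10,0,0,0,1],
    [0,0,-12,0,0,0,1],
    [0,0,-12,0,0,0,1],
    [0,0,-12,0,0,0,1],
    [0,0,-12,0,0,0,1],
    [0,0,-12,0,0,0,1],
    [0,0,-12,0,0,0,1],
    [0,0,-8,0,0,0,1],
    [0,0,-4,0,0,0,1],
    [0,0,0,0,0,0,1],
    [0,0,0,0,0,0,1],
    [0,0,0,0,0,0,1],
  ],
)

```text
time: 18.3
tool_pos: [524.8, 212.7, 185.7]
ee_rot: [-0.047, 0.999, -0.0, -0.001]
contact_force: [-0.5, -0.1, -3.1]
finger_gap: 54.6
gripper_force: 66.1
```

Run:
```python
from h import *
s,M=tool();a=cams.camera("side");b=cams.camera("wrist")
I=cams.camera_info("side");u=proj(I,s["tool_pos"]).astype(int);print(u)
x,y=np.clip(u,[75,75],[560,320])
c=cv2.resize(a[y-75:y+75,x-75:x+75],(400,400),interpolation=cv2.INTER_CUBIC)
d=b[:,120:520]
cv2.imwrite("pics/f.png",np.hstack([c,d])[:,:,::-1])
```

```text
t 18.3 tcp [524.8 212.7 185.7] yawx -174.56 z [-0.001 -0.    -1.   ] q6 -1.43 F [-0.5 -0.1 -3.1] gap 54.6 66.1
[252 139]
```

View pics/f.png

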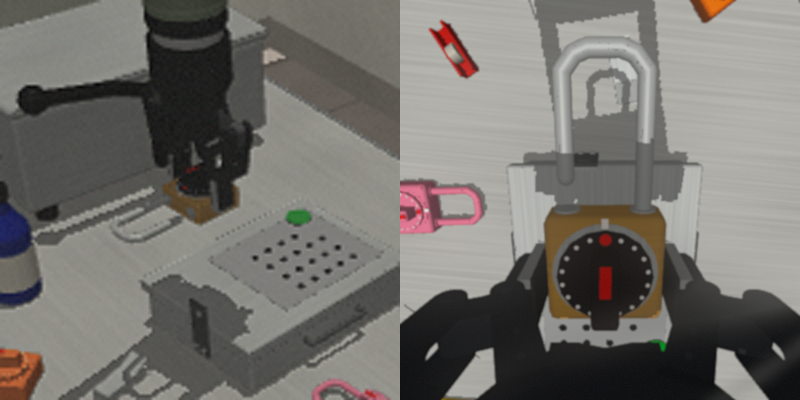

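The lock is held level with the shackle open, clear of the hasp and about 120 mm above the lid. The wrist force of −3.1 N matches its weight, so I'm handing in.

```bash
python3 -c "
from rig import manip
print(manip.job_done())"
```

```text
the job is handed in; nothing more can be done
None
```

The green-disc (left) tray's lock was dialled to the index, its shackle pulled fully open, and it was lifted off the hasp; I handed in at about 18 s with it gripped level, dial up, about 120 mm above its tray (no verdict was returned).

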